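# Check the temperature inside the serving pot with a probe thermometer

## Robot

A 7-joint arm with a two-finger parallel gripper is mounted at the origin on a cart in front of the work surface, level with it; the furniture and walls round the work are solid. World frame = base frame: x ahead of the robot, y to its left, z up, the work surface at z = 0. Lengths are in mm, angles in rad, forces in N, time in s.
With the tool pointing down it reaches from about 400 to 875 mm from the base axis. Payload 4.4 kg.
Tool frame: the origin (TCP) lies at the very end of the fingers, on their centre line; the grasp point (between the pads) lies 19 mm behind it; z points along the fingers, x is the direction in which the jaws open and shut, and the axes are right-handed (so a half turn about z gives the same grasp; the last joint's range is limited). The gripper opens to 85 mm and grips with 20 to 120 N. Pads are 22 mm wide; open, the fingers measure 114 mm over their backs; the gripper's body (76 mm by 85 mm) begins 54 mm behind the grasp point. The pads swing forward as they close: fully open they stand 13 mm farther back than shut.
Start: joints at [1.195, 0.628, 0.038, 1.517, -0.027, 0.996, -0.02], TCP at [198.192, -619.062, 231.313] pointing down, gripper open.
Joint ranges: [-3.06, 3.06], [-0.37, 2.12], [-1.25, 1.32], [0.18, 2.47], [-1.1, 4.24], [0.23, 1.98], [-2.94, 2.94]. Speed limits (rad/s): [2.57, 2.57, 3.14, 3.14, 3.14, 3.14, 3.14].

## Interface

Orientations are given as [roll, pitch, yaw] about the fixed x, y, z axes, in that order (R = Rz(yaw) Ry(pitch) Rx(roll)).
In Python, from cell import ctrl, get_image, job, models gives the robot as it stands.
- The arm moves only by the tool move_arm, never from a script. Its argument "moves" is a list that holds one entry, the list of rows, each a list of 6 numbers: the shift along the tool's x, y, z in m, then the turn, a rotation vector about the tool's x, y, z in rad. A call has 1 to 20 rows; each row is the pose to reach, as a shift and turn from the pose commanded when the call began, along the tool's axes at that moment; what a row does not reach only later rows make up. A row lasts 1/8 s, in which the tool goes at most 62.5 mm and 10.7 degrees, less where a joint would pass 70% of its speed; a pose out of reach is approached as far as the arm can. A call with a gripper value outside its range is refused whole. "jaw" is the opening, from 0 (shut) to 1 (fully open), set as the call begins (left out, the last holds). The fingers move at their own pace and stop on an object; the grip force is fixed at half the most. Time passes only in rows, so rows that repeat a pose let the fingers close. It gives the time, the measured TCP pose, the force and the opening at its end, in the units of the state.
- ctrl.read_state(): the state, without advancing time (a new reading comes with each control period).
- get_image(name): name is "scene" or "top" or "wrist"; returns a dict with "color" (480x640x3 uint8, blue, green, red), "fov_y" (degrees; the focal length in pixels is half the picture's height over the tangent of half this angle, whatever the lens; pixels are square), "cx", "cy" (the principal point, pixels), "k1" (the pictures are not rectified: a ray, as slopes to the right and down, at radius r is drawn at 1 + k1 r^2 times it, then the intrinsics apply), "origin" and "orientation" of the camera in the world; the wrist camera has in their place "hand_eye" (4x4, takes a point from camera to tool coordinates, whose origin is the TCP and whose axes are the tool frame's). Camera axes: x right, y up, looking along -z (the intrinsics and any distortion apply to the point x, -y, -z); pixel columns grow to the right and rows downward; lengths in mm; the calibration is good to about 2 mm. A picture is of the moment at which its call begins: read the wrist's pose just before it. There is no depth.
- job.finish_job(): hands the job in, once; it reports no verdict.
Trained networks look in the newest picture that a camera, given by its name, has taken for a name from the list of things; names that differ only in an ending like _2 or _b are one class to them, and where a whole thing is asked for, a point or a joint stands for the part that bears it (a point fixed in the world has none). Each returns a list of dicts, best first, with "score" (0 to 1); they miss things now and then, are a little off and sometimes report something else, mostly with a low value. They report only what shows in the picture. A call takes as long as a camera call.
- models.cut_out(camera, thing): "pixels" (480x640 bool, what is visible of it) and "uv" ([column, row] in pixels, amid what is visible of it).
- models.place_of(camera, thing): "uv" ([column, row] in pixels: a listed point, or the origin of a listed thing).
The state is a dict: "clock": time; "qpos": joint angles; "qd": joint speeds; "tau": joint torques, N m; "eef_pos": TCP position; "tool_rot": TCP orientation; "force": force on the tool from outside, world axes, zero at the start; "torque": the same for the moment, N m; "width": finger opening in mm.
Only numpy, scipy, OpenCV 4.12 (cv2) and the standard library are available. Lean on these libraries where they do the work, as an engineer would, in place of code of your own. Each camera call takes 0.05 s, during which the arm holds its last target.

## Task

Check the food in the insulated serving pot without lifting its lid: first swing the port cover on the lid about a quarter turn to either side, where it stays by itself; then draw the probe thermometer out of its stand and lower its steel stem through the port, upright and centred so that it never touches the pot, lid, cover or port rim (that would spoil the reading), until the red mark on the stem is level with the top of the port's brass rim. Finish while holding the thermometer still there - do not let go or lay it down - and leave the cup, glasses and jigger nearby where they stand.

Things in the scene. Friction and masses are not known exactly. Their poses are not given: they have to be found in the camera images.
- pot: Insulated serving pot, fixed to the worktop: brushed steel drum 162 mm in diameter with a black domed lid 167 mm in diameter (its surface 120 to 129 mm above the worktop) and two black handles at +-103 mm on its own y axis, 92 mm up. Origin: centre of its underside; z up. It is hollow: inner floor 6 mm up, inner diameter 150 mm. In the middle of the lid stands a brass port rim (see port). The cover's pivot lies on its own +x side.
- port (a point): Centre of the mouth of the probe port: a round vertical bore 20 mm in diameter and 27 mm long, through a brass rim of 32 mm outer diameter in the middle of the lid; this point is level with the top of the rim, 138 mm above the worktop. The port lies under the cover disc at the start.
- pivot (a point): Vertical pivot of the swing cover on the lid, 62 mm from the port's axis on the pot's +x side, at the underside of the cover's arm, 139 mm above the worktop.
- cover (a joint): Angle of the swing cover about its vertical pivot, rad: 0 = its disc is centred over the port, positive = counter-clockwise seen from above, stops at -1.9 and +1.9. It turns on a stiff friction pivot (0.12 N m, about 2 N at the knob) and stays where it is left. The cover is a flat brass arm 5 mm thick with a disc 37 mm in diameter centred 62 mm from the pivot; its highest flat surface is 145 mm above the worktop.
- knob (a point): Wooden finger knob standing upright on the cover disc, round, 15 mm thick and 34 mm tall, 62 mm from the pivot. This point is on its axis 9 mm below its top, 170 mm above the worktop (the knob spans 145 to 179 mm).
- stand: Stand of the thermometer, fixed to the worktop: wooden foot 82 mm in diameter and 11 mm high with an upright wooden tube 27 mm in diameter, brass ring on top, 135 mm tall in all, open at the top with a vertical bore 12 mm wide. Origin: centre of its underside.
- probe_body (a point): Centre (half-way up) of the white body of the loose probe thermometer: 26 mm (own x) x 18 mm (own y) x 60 mm (own z, up), 60 g in all, small dark display on its -x side. At the start it sits on top of the stand's tube, this point 165 mm above the worktop, with the stem hanging down inside the tube, so it must be lifted 125 mm straight up before it is free.
- probe_mark (a point): Red mark, a ring 3 mm high round the thermometer's stem; this point is its centre on the stem's axis, 75 mm above the tip and 75 mm below probe_body. Axes as probe_body.
- probe_tip (a point): Tip of the steel stem, on its axis; the stem is 6 mm in diameter and 120 mm long, from the tip to the underside of the white body. Axes as probe_body.
- coffee_cup: White espresso cup, 62 mm wide, 50 mm high, loose bystander. Origin: centre of its underside.
- tumbler: Clear glass tumbler, 79 mm wide, 90 mm high, loose bystander. Origin: centre of its underside.
- goblet: Smoke-grey glass goblet, 69 mm wide, 116 mm high, loose bystander behind the work. Origin: centre of its underside.
- jigger: Brass double-cone jigger, 41 mm wide, 85 mm high, loose bystander. Origin: centre of its underside.

How it is judged:
By the outcome, as a careful person would: the job done as asked, in the order asked, and still so for the second after the job is handed in, while the arm keeps its last pose, push and grip.
It also fails if it takes over 72 s, if anything falls off the work surface, if the arm or the gripper's body presses on something with over 40 N, if the wrist force passes 120 N, or if a joint passes its speed limit or range.

## Working session

There is one attempt and no reset: what is moved stays moved. The work goes in short steps, Python scripts to look and compute and a tool call to move; the robot and the scene stay as the last step left them, time stands still between calls to the robot, and variables do not carry over. Pictures are saved under pics/ and viewed, and the job is handed in when it is done.

Besides the shell and the picture viewer there is one more tool, called as name(argument=value, ...), one argument or row to a line, values as JSON. move_arm: Moves the arm, as the interface text tells. Its arguments: {"type":"object","properties":{"moves":{"type":"array","items":{"type":"array","items":{"type":"array","items":{"type":"number"}}}},"jaw":{"type":"number"}},"required":["moves"]}

```bash
ls; mkdir -p pics; cat > h.py <<'E'
import numpy as np, cv2
from scipy.spatial.transform import Rotation as R
from cell import ctrl, get_image, job, models
def cam(im, st=None):
    if 'hand_eye' in im:
        T=np.eye(4);T[:3,:3]=R.from_euler('xyz',st['tool_rot']).as_matrix();T[:3,3]=st['eef_pos']
        return T@np.array(im['hand_eye'])
    o=np.array(im['orientation'])
    T=np.eye(4);T[:3,:3]=o if o.shape==(3,3) else R.from_euler('xyz',o).as_matrix();T[:3,3]=im['origin'];return T
def K(im):
    f=240/np.tan(np.radians(im['fov_y'])/2)
    return np.array([[f,0,im['cx']],[0,f,im['cy']],[0,0,1.]]),np.array([im['k1'],0,0,0,0.])
def ray(im,T,uv):
    k,d=K(im);p=cv2.undistortPointsIter(np.array([[uv]],float),k,d,None,None,(3,50,1e-10))[0,0]
    v=T[:3,:3]@np.array([p[0],-p[1],-1]);return T[:3,3],v/np.linalg.norm(v)
def atz(im,T,uv,z):
    o,v=ray(im,T,uv);return o+v*(z-o[2])/v[2]
def proj(im,T,P):
    k,d=K(im);p=np.linalg.inv(T)@np.append(P,1);p=p[:3]*[1,-1,-1]
    return cv2.projectPoints(p.reshape(1,1,3),np.zeros(3),np.zeros(3),k,d)[0].ravel()
def tri(rs):
    A=np.zeros((3,3));b=np.zeros(3)
    for o,v in rs:
        M=np.eye(3)-np.outer(v,v);A+=M;b+=M@o
    x=np.linalg.solve(A,b);return x,[np.linalg.norm((np.eye(3)-np.outer(v,v))@(x-o)) for o,v in rs]
E
python3 - <<'E'
from h import *
st=ctrl.read_state();print(st)
for n in ['scene','top','wrist']:
    im=get_image(n);cv2.imwrite(f'pics/{n}0.png',im['color']);print(n,{k:v for k,v in im.items() if k!='color'})
    T=cam(im,st)
    for t,z in [('pot',0),('port',138),('pivot',139),('cover',None),('knob',170),('stand',0),('probe_body',165),('probe_mark',90),('coffee_cup',0),('tumbler',0),('goblet',0),('jigger',0)]:
        try:
            r=models.place_of(n,t)
            for q in r[:2]: print(n,t,round(q['score'],2),np.round(q['uv'],1),None if z is None else np.round(atz(im,T,q['uv'],z),1))
        except Exception as e: print(n,t,e)
E
```

```text
pics
{'clock': 0.0, 'qpos': array([ 1.19516886,  0.62937686,  0.03843985,  1.51838079, -0.02700006,
        0.99627833, -0.02000995]), 'qd': array([-4.33789036e-05,  1.80187440e-04, -1.45938001e-03,  1.42128252e-03,
        4.96783912e-04, -1.52376328e-03, -2.00195159e-03]), 'tau': array([ 1.85593290e-04, -5.63409877e+01,  1.22645114e+00, -1.93446279e+01,
        1.11194554e-02,  1.04336848e-02, -2.37191514e-06]), 'eef_pos': array([ 198.01793017, -618.44310645,  230.36504002]), 'tool_rot': array([ 3.14156671e+00,  1.92516226e-03, -1.26097746e+00]), 'force': array([-0.74787953,  0.54953514, -0.58880182]), 'torque': array([-0.01072147,  0.01414631, -0.03824091]), 'width': 85.4583836341212}
scene {'fov_y': 56.343274033926704, 'cx': 320.11761123249363, 'cy': 242.96891991821855, 'k1': -0.024799147109584006, 'origin': array([-226.27266984,  761.32455377,  760.97531966]), 'orientation': array([ 1.03574215,  0.02393848, -2.32075764])}
scene pot 0.81 [297.8 337.1] [431.9 248.4   0. ]
scene pot 0.39 [209.7 320.1] [642.  371.4   0. ]
scene port 0.74 [294.  286.7] [449.5 236.1 138. ]
scene pivot
[... 1570 characters left out ...]
 0. ]
top goblet 0.57 [451. 318.] [ 379.3 -294.9    0. ]
top jigger 0.79 [178.6 217.7] [632.5 382.9   0. ]
wrist {'fov_y': 68.45929493946494, 'cx': 316.96097542164557, 'cy': 242.00139266187261, 'k1': -0.005484264914287572, 'hand_eye': array([[ 9.99999747e-01,  7.60777260e-05,  7.07672643e-04,
         7.34911846e-01],
       [ 2.85693556e-04, -9.53561993e-01, -3.01196687e-01,
        -7.61156061e+01],
       [ 6.51895377e-04,  3.01196813e-01, -9.53561773e-01,
        -1.42131216e+02],
       [ 0.00000000e+00,  0.00000000e+00,  0.00000000e+00,
         1.00000000e+00]])}
wrist cover it knows: coffee_cup, goblet, jigger, knob, pivot, port, pot, probe_body, probe_mark, probe_tip, stand, tumbler
```

View pics/scene0.png

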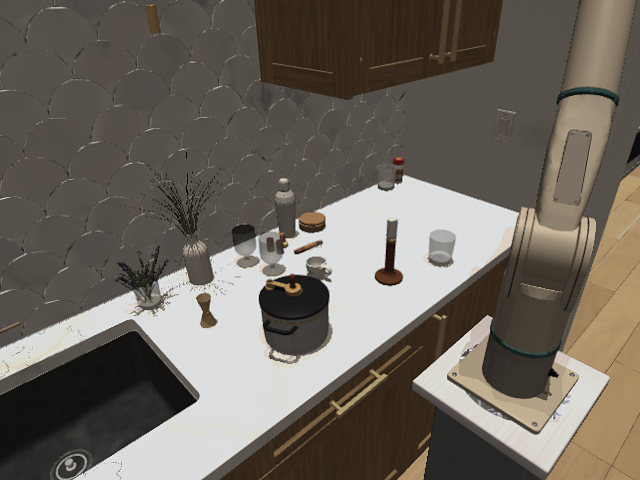

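View pics/top0.png

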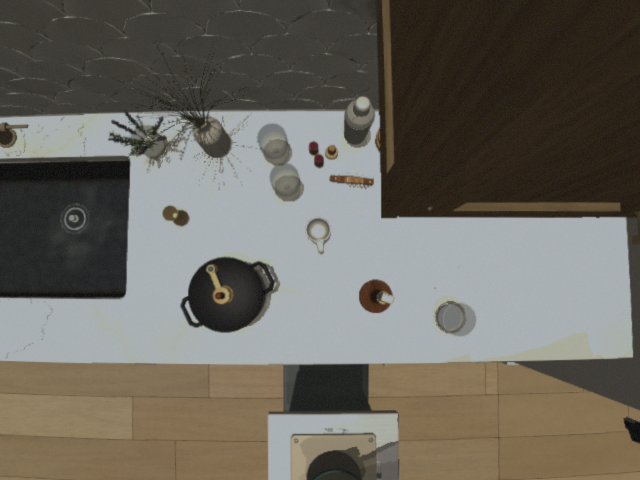

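```bash
cat >> h.py <<'E'
def rows(st,way):
    """way: list of (x,y,z,yaw) world -> rows relative to st (measured), tool kept straight down"""
    R0=R.from_euler('xyz',[np.pi,0,st['tool_rot'][2]]) if 'cmd' not in st else st['cmd']
    out=[]
    for x,y,z,w in way:
        d=R0.inv().apply(np.array([x,y,z])-st['eef_pos'])/1000
        dy=(w-st['tool_rot'][2]+np.pi)%(2*np.pi)-np.pi
        out.append([round(float(v),4)+0. for v in d]+[0,0,round(float(-dy),3)])
    print('['+','.join('['+','.join('%g'%v for v in o)+']' for o in out)+']')
    return out
E
python3 - <<'E'
from h import *
st=ctrl.read_state();print(st['clock'])
s=dict(st);s['eef_pos']=np.array([198.192,-619.062,231.313])
w=[]
for i in range(1,19):
    f=i/18;a=-1.261+f*(0.46+1.261);r=650+(500-650)*min(1,f*1.5);z=231+min(1,f*2.2)*109
    w.append((r*np.cos(a),r*np.sin(a),z,a))
rows(s,w)
E
```

```text
1.8
[[-0.0154,-0.0608,-0.013,0,0,-0.096],[-0.0364,-0.1188,-0.0263,0,0,-0.191],[-0.0625,-0.1733,-0.0397,0,0,-0.287],[-0.0934,-0.2239,-0.053,0,0,-0.382],[-0.1284,-0.2703,-0.0663,0,0,-0.478],[-0.1671,-0.312,-0.0796,0,0,-0.574],[-0.2089,-0.349,-0.0929,0,0,-0.669],[-0.2532,-0.3808,-0.1063,0,0,-0.765],[-0.2995,-0.4075,-0.1087,0,0,-0.861],[-0.3473,-0.4289,-0.1087,0,0,-0.956],[-0.3958,-0.445,-0.1087,0,0,-1.052],[-0.4446,-0.4558,-0.1087,0,0,-1.147],[-0.489,-0.4733,-0.1087,0,0,-1.243],[-0.535,-0.4865,-0.1087,0,0,-1.339],[-0.5819,-0.4953,-0.1087,0,0,-1.434],[-0.6295,-0.4995,-0.1087,0,0,-1.53],[-0.6773,-0.4992,-0.1087,0,0,-1.625],[-0.7248,-0.4943,-0.1087,0,0,-1.721]]
```

move_arm(
  moves=[
    [[-0.0154,-0.06,-0.013,0,0,-0.096],[-0.0364,-0.1188,-0.0263,0,0,-0.191],[-0.0625,-0.1733,-0.0397,0,0,-0.287],[-0.0934,-0.2239,-0.053,0,0,-0.382],[-0.1284,-0.2703,-0.0663,0,0,-0.478],[-0.1671,-0.312,-0.0796,0,0,-0.574],[-0.2089,-0.349,-0.0929,0,0,-0.669],[-0.2532,-0.3808,-0.1063,0,0,-0.765],[-0.2995,-0.4075,-0.1087,0,0,-0.861],[-0.3473,-0.4289,-0.1087,0,0,-0.956],[-0.3958,-0.445,-0.1087,0,0,-1.052],[-0.4446,-0.4558,-0.1087,0,0,-1.147],[-0.489,-0.4733,-0.1087,0,0,-1.243],[-0.535,-0.4865,-0.1087,0,0,-1.339],[-0.5819,-0.4953,-0.1087,0,0,-1.434],[-0.6295,-0.4995,-0.1087,0,0,-1.53],[-0.6773,-0.4992,-0.1087,0,0,-1.625],[-0.7248,-0.4943,-0.1087,0,0,-1.721],[-0.7248,-0.4943,-0.1087,0,0,-1.721]],
  ],
)

```text
clock: 4.18
eef_pos: [445.9, 226.0, 340.5]
tool_rot: [-3.139, -0.001, 0.468]
force: [0.3, -0.8, 1.0]
width: 85.5
```

```bash
python3 - <<'E'
from h import *
st=ctrl.read_state();print(st['eef_pos'],st['tool_rot'])
im=get_image('wrist');cv2.imwrite('pics/w1.png',im['color']);T=cam(im,st)
for t,z in [('pot',0),('port',138),('pivot',139),('knob',170)]:
    for q in models.place_of('wrist',t)[:2]: print(t,round(q['score'],2),np.round(q['uv'],1),np.round(atz(im,T,q['uv'],z),1))
for q in models.cut_out('wrist','knob')[:1]:
    print(q['score'],q['uv']); cv2.imwrite('pics/kn.png',q['pixels'].astype(np.uint8)*255)
E
```

```text
[445.92459396 226.0324377  340.5356041 ] [-3.13942403e+00 -1.06061044e-03  4.67972634e-01]
pot 0.89 [319.6 178.5] [441.5 241.2   0. ]
port 0.75 [320.3 198.1] [442.  239.3 138. ]
pivot 0.82 [385.6 198. ] [499.2 268.5 139. ]
knob 0.77 [323.8 195.8] [440.9 247.6 170. ]
0.89 [332.4, 195.4]
```

View pics/w1.png

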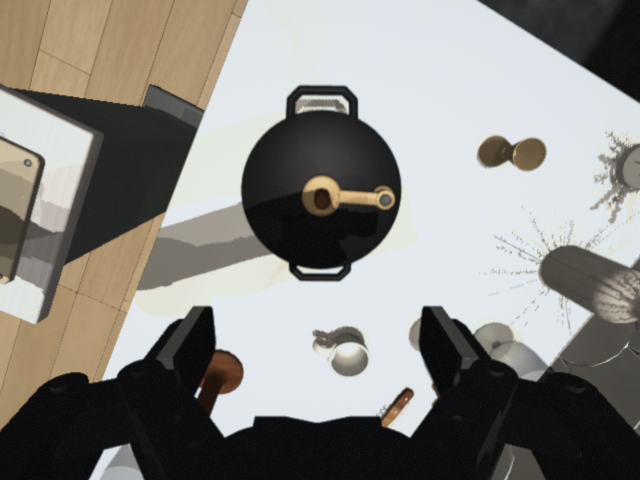

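```bash
python3 - <<'E'
from h import *
st=ctrl.read_state();im=get_image('wrist');T=cam(im,st);c=im['color']
hsv=cv2.cvtColor(c,cv2.COLOR_BGR2HSV)
cv2.imwrite('pics/crop1.png',cv2.resize(c[80:290,230:420],None,fx=4,fy=4)[:600])
cv2.imwrite('pics/crop1.png',cv2.resize(c[165:230,290:410],None,fx=6,fy=6,interpolation=cv2.INTER_CUBIC))
for uv in [(321.5,196),(322,188),(385.5,198)]:
    print(uv,[np.round(atz(im,T,uv,z),1) for z in (120,145)])
for P in [(441,243,138),(441,243,145),(441,243,179),(441,243,120)]: print(P,proj(im,T,P))
# lid outline: model circle r=83.5 at z=120
for x,y in [(441,243),(441,240)]:
    print([np.round(proj(im,T,(x+83.5*np.cos(a),y+83.5*np.sin(a),120)),1) for a in np.radians([25,115,205,295])])
E
```

```text
(321.5, 196) [array([446.6, 233. , 120. ]), array([444.3, 236.9, 145. ])]
(322, 188) [array([443.4, 240.7, 120. ]), array([441.3, 244. , 145. ])]
(385.5, 198) [array([507. , 260.4, 120. ]), array([500.6, 262.4, 145. ])]
(441, 243, 138) [321.15896942 187.63903868]
(441, 243, 145) [321.24001321 188.76592939]
(441, 243, 179) [321.68414028 194.94161496]
(441, 243, 120) [320.96432966 184.93268029]
[array([402.3, 186.6]), array([323.1,  97.2]), array([239.4, 183.3]), array([319.1, 261.3])]
[array([400.9, 189.3]), array([321.7, 100.2]), array([238.2, 185.9]), array([317.9, 263.6])]
```

View pics/crop1.png

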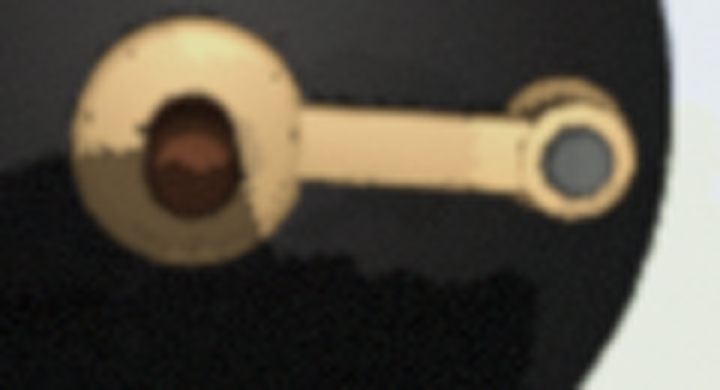

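```bash
python3 - <<'E'
from h import *
st=ctrl.read_state();im=get_image('wrist');T=cam(im,st)
a=atz(im,T,(321,188.3),144.5);b=atz(im,T,(385.8,191.7),148);print(a,b,np.linalg.norm((b-a)[:2]),np.degrees(np.arctan2(*(b-a)[1::-1])))
k=np.array([441.5,243.5]);th=np.arctan2(*(b-a)[1::-1])
yaw=th-np.pi/2;print('yaw',yaw)
rows(st,[(k[0],k[1],250,st['tool_rot'][2]+f*(yaw-st['tool_rot'][2])) for f in np.linspace(1/9,1,9)]+[(k[0],k[1],z,yaw) for z in (200,170,153,153)])
print(st['clock'])
E
```

```text
[440.58831651 243.3980751  144.5       ] [497.01087074 268.17030757 148.        ] 61.621166221804756 23.703799567002207
yaw -1.157086979117902
[[0.0037,-0.0236,0.09,0,0,0.179],[0.0037,-0.0236,0.09,0,0,0.359],[0.0037,-0.0236,0.09,0,0,0.538],[0.0037,-0.0236,0.09,0,0,0.718],[0.0037,-0.0236,0.09,0,0,0.897],[0.0037,-0.0236,0.09,0,0,1.076],[0.0037,-0.0236,0.09,0,0,1.256],[0.0037,-0.0236,0.09,0,0,1.435],[0.0037,-0.0236,0.09,0,0,1.615],[0.0037,-0.0236,0.14,0,0,1.615],[0.0037,-0.0236,0.17,0,0,1.615],[0.0037,-0.0236,0.187,0,0,1.615],[0.0037,-0.0236,0.187,0,0,1.615]]
4.525
```

move_arm(
  jaw=0.5,
  moves=[
    [[0.001,-0.007,0.03,0,0,0.179],[0.002,-0.014,0.06,0,0,0.359],[0.003,-0.02,0.09,0,0,0.538],[0.0035,-0.0232,0.09,0,0,0.718],[0.0035,-0.0232,0.09,0,0,0.897],[0.0035,-0.0232,0.09,0,0,1.076],[0.0035,-0.0232,0.09,0,0,1.256],[0.0035,-0.0232,0.09,0,0,1.435],[0.0035,-0.0232,0.09,0,0,1.615],[0.0035,-0.0232,0.12,0,0,1.615],[0.0035,-0.0232,0.12,0,0,1.615]],
  ],
)

```text
clock: 5.95
eef_pos: [439.8, 243.1, 218.6]
tool_rot: [3.137, -0.001, -1.156]
force: [0.2, 0.7, -0.6]
width: 42.7
```

```bash
python3 - <<'E'
from h import *
st=ctrl.read_state();print(st['eef_pos'],st['tool_rot'],st['width'],st['force'],st['clock'])
im=get_image('wrist');cv2.imwrite('pics/w2.png',im['color']);T=cam(im,st)
for P in [(441,243.4,179),(441,243.4,145)]: print(P,proj(im,T,P))
E
```

```text
[439.7543644  243.10531045 218.6376552 ] [ 3.13739369e+00 -6.93321826e-04 -1.15552482e+00] 42.69428218099321 [ 0.24781862  0.7403688  -0.62749378] 5.95
(441, 243.4, 179) [316.44016181 271.59110433]
(441, 243.4, 145) [316.51264087 251.35403498]
```

View pics/w2.png

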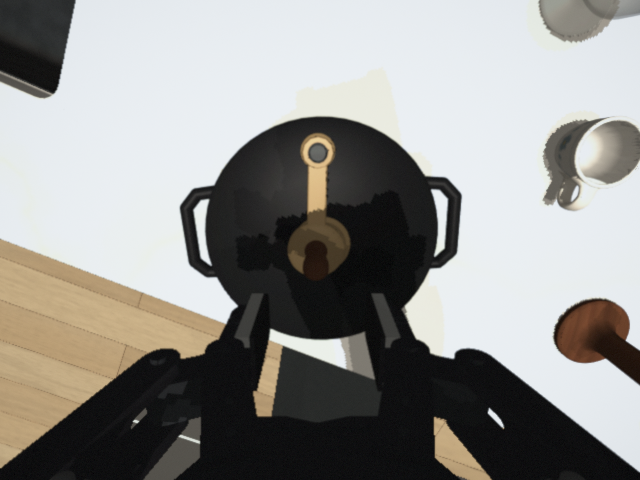

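```bash
python3 - <<'E'
from h import *
st=ctrl.read_state()
rows(st,[(440.7,243.2,z,st['tool_rot'][2]) for z in (185,160,153,153)])
p=np.array([497.3,268.2]);s=dict(st);s['eef_pos']=np.array([440.7,243.2,153])
v=s['eef_pos'][:2]-p
w=[]
for i in range(1,14):
    a=np.radians(97)*i/13;M=np.array([[np.cos(a),-np.sin(a)],[np.sin(a),np.cos(a)]])
    q=p+M@v;w.append((*q,153,st['tool_rot'][2]+a))
print(w[-1]);rows(s,w)
E
```

```text
[[0.0005,0.0001,0.0347,0,0,-0],[0.0005,0.0001,0.0597,0,0,-0],[0.0005,0.0001,0.0667,0,0,-0],[0.0005,0.0001,0.0667,0,0,-0]]
(np.float64(529.0114586277645), np.float64(215.06862140222984), 153, np.float64(0.5376384788585649))
[[0.008,-0.0005,0,0,0,-0.13],[0.0159,-0.0021,0,0,0,-0.26],[0.0236,-0.0047,0,0,0,-0.391],[0.0308,-0.0082,0,0,0,-0.521],[0.0375,-0.0127,0,0,0,-0.651],[0.0436,-0.018,0,0,0,-0.781],[0.0489,-0.024,0,0,0,-0.912],[0.0534,-0.0307,0,0,0,-1.042],[0.057,-0.0379,0,0,0,-1.172],[0.0596,-0.0455,0,0,0,-1.302],[0.0613,-0.0534,0,0,0,-1.433],[0.0618,-0.0614,0,0,0,-1.563],[0.0614,-0.0694,0,0,0,-1.693]]
```

move_arm(
  moves=[
    [[0.0005,0,0.03,0,0,0],[0.0005,0,0.055,0,0,0],[0.0005,0,0.066,0,0,0],[0.0005,0,0.066,0,0,0]],
  ],
)

```text
clock: 6.5
eef_pos: [441.3, 243.8, 154.2]
tool_rot: [3.141, 0.0, -1.155]
force: [-0.4, 0.2, 0.1]
width: 42.6
```

move_arm(
  jaw=0.32,
  moves=[
    [[0,0,0,0,0,0],[0,0,0,0,0,0]],
  ],
)

```text
clock: 6.75
eef_pos: [441.7, 244.1, 154.9]
tool_rot: [-3.14, 0.0, -1.155]
force: [-0.6, 0.3, 0.5]
width: 27.3
```

move_arm(
  moves=[
    [[0.008,-0.0005,0,0,0,-0.13],[0.0159,-0.0021,0,0,0,-0.26],[0.0236,-0.0047,0,0,0,-0.391],[0.0308,-0.0082,0,0,0,-0.521],[0.0375,-0.0127,0,0,0,-0.651],[0.0436,-0.018,0,0,0,-0.781],[0.0489,-0.024,0,0,0,-0.912],[0.0534,-0.0307,0,0,0,-1.042],[0.057,-0.0379,0,0,0,-1.172],[0.0596,-0.0455,0,0,0,-1.302],[0.0613,-0.0534,0,0,0,-1.433],[0.0618,-0.0614,0,0,0,-1.563],[0.0614,-0.0694,0,0,0,-1.693],[0.0614,-0.0694,0,0,0,-1.693]],
  ],
)

```text
clock: 8.5
eef_pos: [529.9, 215.5, 154.3]
tool_rot: [3.142, -0.001, 0.536]
force: [-0.4, 1.1, -0.2]
width: 27.0
```

```bash
python3 - <<'E'
from h import *
st=ctrl.read_state();print(st['eef_pos'],st['tool_rot'],st['width'],st['force'],st['clock'])
im=get_image('wrist');cv2.imwrite('pics/w3.png',im['color'])
E
```

```text
[529.8713941  215.47869232 154.27595939] [ 3.14155590e+00 -6.99890102e-04  5.35871111e-01] 27.030179251801123 [-0.4448437   1.08044366 -0.16968388] 8.5
```

View pics/w3.png

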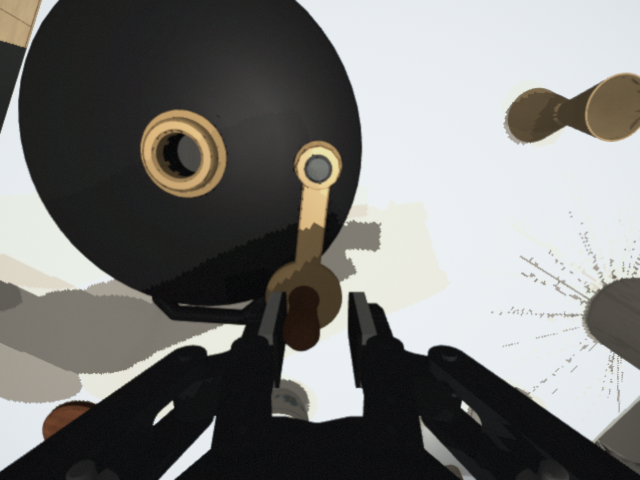

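```bash
python3 - <<'E'
from h import *
st=ctrl.read_state()
w=[(528,217.5,154.3,.536)]+[(528,217.5,z,.536) for z in (190,240)]+[(528+(470-528)*f,217.5+(200-217.5)*f,240+80*f,.52) for f in (.4,.7,1,1)]
rows(st,w)
E
```

```text
[[-0.0004,-0.0024,0,0,0,-0.001],[-0.0004,-0.0024,-0.0357,0,0,-0.001],[-0.0004,-0.0024,-0.0857,0,0,-0.001],[-0.024,-0.0082,-0.1177,0,0,0.015],[-0.0416,-0.0126,-0.1417,0,0,0.015],[-0.0593,-0.017,-0.1657,0,0,0.015],[-0.0593,-0.017,-0.1657,0,0,0.015]]
```

move_arm(
  moves=[
    [[-0.004,0,0,0,0,0],[-0.004,0,-0.03,0,0,0],[-0.004,-0.002,-0.0857,0,0,0],[-0.024,-0.0082,-0.1177,0,0,0.015],[-0.0416,-0.0126,-0.1417,0,0,0.015],[-0.0593,-0.017,-0.1657,0,0,0.015],[-0.0593,-0.017,-0.1657,0,0,0.015],[-0.0593,-0.017,-0.1657,0,0,0.015]],
  ],
)

```text
clock: 9.55
eef_pos: [469.8, 199.5, 319.3]
tool_rot: [3.141, 0.0, 0.522]
force: [-0.8, -0.8, -1.1]
width: 27.5
```

```bash
python3 - <<'E'
from h import *
st=ctrl.read_state();print(st['eef_pos'],st['tool_rot'],st['width'],st['force'],st['clock'])
im=get_image('wrist');cv2.imwrite('pics/w4.png',im['color']);T=cam(im,st)
for t,z in [('port',138),('pivot',139),('knob',170),('pot',0)]:
    for q in models.place_of('wrist',t)[:1]: print(t,round(q['score'],2),np.round(q['uv'],1),np.round(atz(im,T,q['uv'],z),1))
np.save('w4_T.npy',T)
u,v=models.place_of('wrist','port')[0]['uv'];u=int(u);v=int(v)
cv2.imwrite('pics/c4.png',cv2.resize(im['color'][v-40:v+40,u-40:u+40],None,fx=7,fy=7,interpolation=cv2.INTER_CUBIC));print(u-40,v-40)
for n in ('top','scene'):
    i2=get_image(n);T2=cam(i2);cv2.imwrite(f'pics/{n}4.png',i2['color'])
    for q in models.place_of(n,'port')[:1]: print(n,round(q['score'],2),np.round(q['uv'],1),np.round(atz(i2,T2,q['uv'],138),1))
E
```

```text
[469.79711038 199.52599979 319.31548569] [3.14100980e+00 7.04371272e-05 5.22069405e-01] 27.456704977238186 [-0.81302741 -0.79365527 -1.10019255] 9.55
port 0.64 [313.5 163.1] [441.9 239.8 138. ]
pivot 0.7 [383.4 166.4] [497.7 268.6 139. ]
knob 0.87 [376.2 242.5] [521.3 210.8 170. ]
pot 0.9 [314.8 152.9] [441.7 240.7   0. ]
273 123
top 0.62 [224.  294.1] [444.1 238.4 138. ]
scene 0.9 [293.7 288.6] [444.2 241.4 138. ]
```

View pics/w4.png

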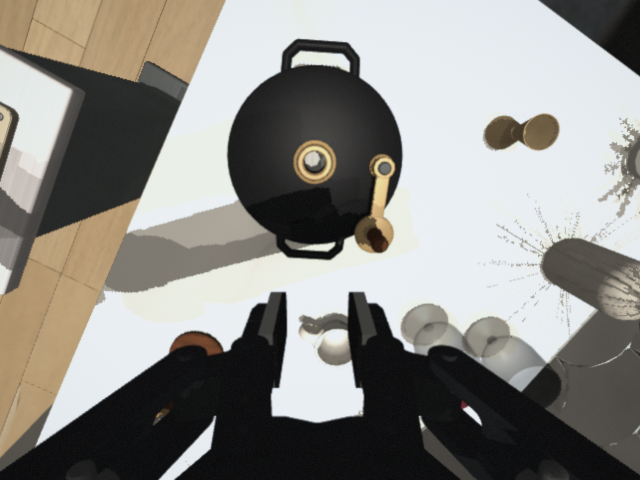

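View pics/c4.png

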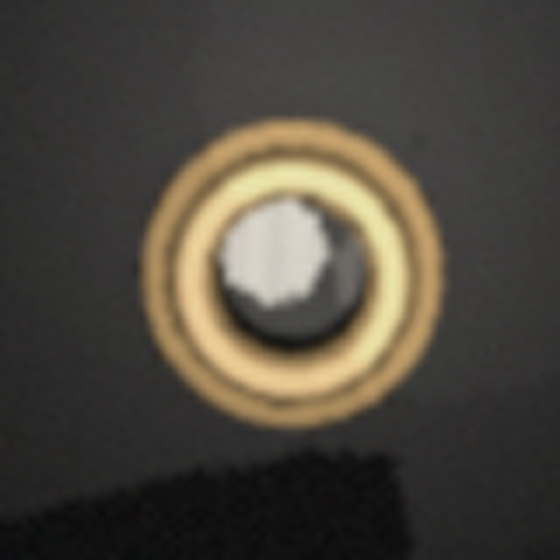

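View pics/top4.png

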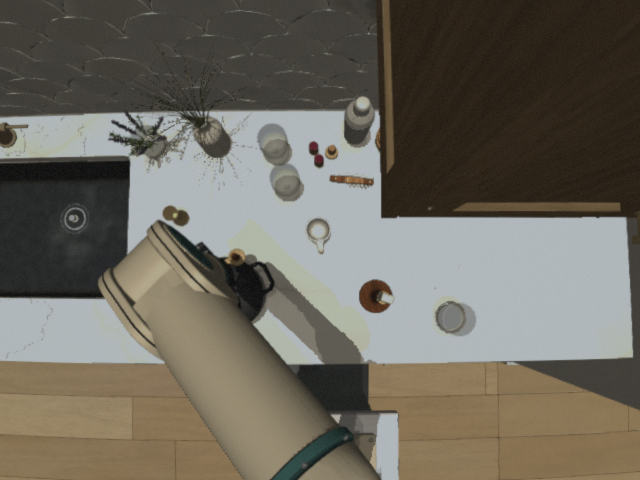

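```bash
python3 - <<'E'
from h import *
st=ctrl.read_state();im=get_image('wrist');T=np.load('w4_T.npy')
print(atz(im,T,(314.9,162.7),138))
w=[]
for i in range(1,10):
    f=min(1,i/8);a=.522-.76*f;y=199.5+(-135-199.5)*f;x=470-25*f+np.sin(np.pi*f)*20
    w.append((x,y,319.3+20.7*min(1,f*2),a))
rows(st,w)
E
```

```text
[442.77815327 240.68870153 138.        ]
[[-0.017,0.039,-0.005,0,0,0.096],[-0.0349,0.0769,-0.0101,0,0,0.191],[-0.0548,0.1137,-0.0153,0,0,0.286],[-0.077,0.1491,-0.0205,0,0,0.381],[-0.1019,0.1831,-0.0205,0,0,0.476],[-0.1293,0.2155,-0.0205,0,0,0.571],[-0.1585,0.247,-0.0205,0,0,0.666],[-0.1887,0.2778,-0.0205,0,0,0.761],[-0.1887,0.2778,-0.0205,0,0,0.761]]
```

move_arm(
  jaw=0.65,
  moves=[
    [[-0.017,0.039,-0.005,0,0,0.096],[-0.0349,0.0769,-0.0101,0,0,0.191],[-0.0548,0.1137,-0.0153,0,0,0.286],[-0.077,0.1491,-0.0205,0,0,0.381],[-0.1019,0.1831,-0.0205,0,0,0.476],[-0.1293,0.2155,-0.0205,0,0,0.571],[-0.1585,0.247,-0.0205,0,0,0.666],[-0.1887,0.2778,-0.0205,0,0,0.761],[-0.1887,0.2778,-0.0205,0,0,0.761],[-0.1887,0.2778,-0.0205,0,0,0.761]],
  ],
)

```text
clock: 11.35
eef_pos: [445.2, -134.2, 340.3]
tool_rot: [-3.141, -0.0, -0.237]
force: [-0.3, 0.3, 0.1]
width: 55.7
```

```bash
python3 - <<'E'
from h import *
st=ctrl.read_state();print(st['eef_pos'],st['tool_rot'],st['width'],st['force'],st['clock'])
im=get_image('wrist');cv2.imwrite('pics/w5.png',im['color']);T=cam(im,st);np.save('w5_T.npy',T)
for t,z in [('stand',0),('probe_body',165)]:
    for q in models.place_of('wrist',t)[:1]: print(t,round(q['score'],2),np.round(q['uv'],1),np.round(atz(im,T,q['uv'],z),1))
q=models.cut_out('wrist','probe_body')[0];print(q['score'],q['uv']);m=q['pixels']
u,v=map(int,q['uv']);c=im['color'][v-50:v+50,u-50:u+50]
cv2.imwrite('pics/c5.png',cv2.resize(c,None,fx=6,fy=6,interpolation=cv2.INTER_CUBIC));print(u-50,v-50)
np.save('m5.npy',m)
E
```

```text
[ 445.21312958 -134.22839976  340.31150473] [-3.14084249e+00 -2.83081412e-04 -2.36861927e-01] 55.71889244663986 [-0.26211535  0.33441777  0.13935385] 11.35
stand 0.72 [300.1 170.8] [ 428.4 -104.7    0. ]
probe_body 0.94 [303.6 189.3] [ 439.1 -106.2  165. ]
0.69 [301.9, 192.6]
251 142
```

View pics/w5.png

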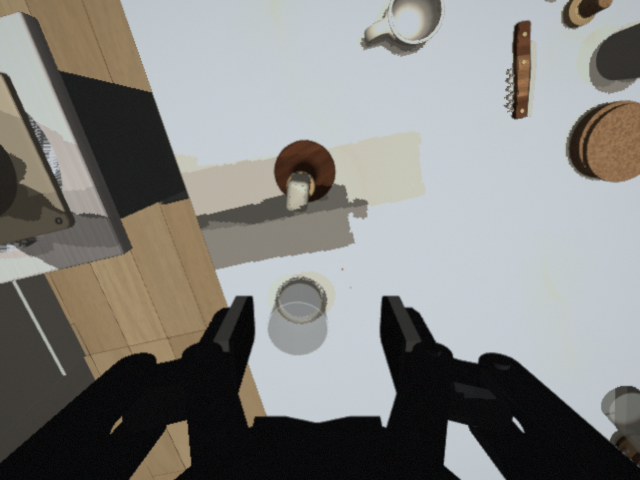

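View pics/c5.png

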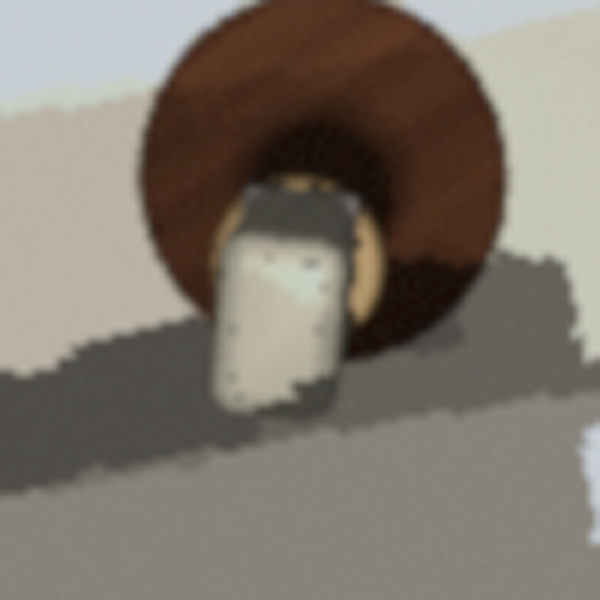

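```bash
python3 - <<'E'
from h import *
st=ctrl.read_state();im=get_image('wrist');T=np.load('w5_T.npy')
C=np.array([(228,240),(350,237),(333,412),(211,408)])/6+[251,142]
P=np.array([atz(im,T,c,195) for c in C])[:,:2];print(P.round(1),P.mean(0))
for i in range(4):
    d=P[(i+1)%4]-P[i];print(np.linalg.norm(d),np.degrees(np.arctan2(d[1],d[0])))
# foot disc centre
U=np.array([(138,180),(508,180),(320,358)])/6+[251,142]
print([atz(im,T,u,11).round(1) for u in U])
E
```

```text
[[ 431.3  -93.4]
 [ 447.4  -96.8]
 [ 439.3 -119.7]
 [ 423.  -115.2]] [ 435.22916735 -106.26992023]
16.50074199506646 -12.190138691371043
24.24784535240448 -109.53067903847466
16.896297500245584 164.49601762683085
23.331211205318603 69.26816828392481
[array([395.3, -97.1,  11. ]), array([ 474.4, -116.2,   11. ]), array([ 424.5, -144.9,   11. ])]
```

```bash
python3 - <<'E'
from h import *
st=ctrl.read_state()
rows(st,[(435.2+10*(1-f),-106.4-28*(1-f),340-118*f,-.30) for f in (.33,.66,1,1)])
E
```

```text
[[-0.0054,-0.0078,0.0392,0,0,0.064],[-0.0107,-0.016,0.0782,0,0,0.064],[-0.0163,-0.0245,0.1183,0,0,0.064],[-0.0163,-0.0245,0.1183,0,0,0.064]]
```

move_arm(
  moves=[
    [[-0.0054,-0.0078,0.0392,0,0,0.064],[-0.0107,-0.016,0.0782,0,0,0.064],[-0.0163,-0.0245,0.1183,0,0,0.064],[-0.0163,-0.0245,0.1183,0,0,0.064],[-0.0163,-0.0245,0.1183,0,0,0.064]],
  ],
)

```text
clock: 12.22
eef_pos: [436.2, -107.5, 223.1]
tool_rot: [-3.141, -0.002, -0.302]
force: [0.5, -0.1, 0.8]
width: 55.9
```

```bash
python3 - <<'E'
from h import *
st=ctrl.read_state();print(st['eef_pos'],st['tool_rot'],st['width'],st['force'],st['clock'])
im=get_image('wrist');cv2.imwrite('pics/w6.png',im['color'][100:480,120:520]);T=cam(im,st);np.save('w6_T.npy',T)
rows(st,[(435.2,-106.4,z,-.30) for z in (190,165,152,149,149)])
E
```

```text
[ 436.18598615 -107.48868423  223.08053663] [-3.14134413e+00 -2.07833231e-03 -3.01620350e-01] 55.869733282645996 [ 0.46775906 -0.10715448  0.81663425] 12.225
[[-0.0013,-0.0007,0.0331,0,0,-0.002],[-0.0013,-0.0007,0.0581,0,0,-0.002],[-0.0013,-0.0007,0.0711,0,0,-0.002],[-0.0013,-0.0007,0.0741,0,0,-0.002],[-0.0013,-0.0007,0.0741,0,0,-0.002]]
```

View pics/w6.png

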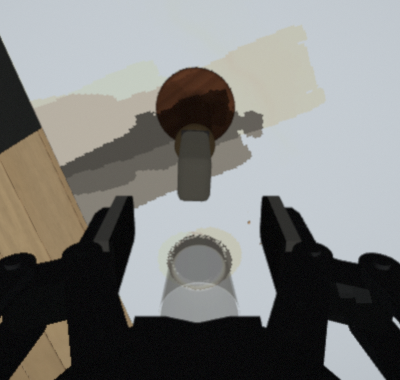

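move_arm(
  moves=[
    [[-0.001,-0.0005,0.033,0,0,0],[-0.001,-0.0005,0.058,0,0,0],[-0.001,-0.0005,0.071,0,0,0],[-0.001,-0.0005,0.074,0,0,0],[-0.001,-0.0005,0.074,0,0,0]],
  ],
)

```text
clock: 12.9
eef_pos: [434.9, -106.8, 148.6]
tool_rot: [-3.142, -0.002, -0.302]
force: [-1.4, -0.4, 1.4]
width: 55.5
```

move_arm(
  jaw=0,
  moves=[
    [[0,0,0,0,0,0],[0,0,0,0,0,0],[0,0,0,0,0,0],[0,0,0,0,0,0],[0,0,0,0,0,0],[0,0,0,0,0,0]],
  ],
)

```text
clock: 13.65
eef_pos: [434.5, -106.7, 148.5]
tool_rot: [3.141, -0.001, -0.302]
force: [-0.7, -0.3, 6.3]
width: 17.3
```

```bash
python3 - <<'E'
from h import *
st=ctrl.read_state();print(st['eef_pos'],st['tool_rot'],st['width'],st['force'],st['torque'],st['clock'])
im=get_image('wrist');cv2.imwrite('pics/w7.png',im['color'][100:480,120:520])
E
```

```text
[ 434.52584006 -106.74224731  148.50540493] [ 3.14141291e+00 -1.17220034e-03 -3.02055824e-01] 17.33404800319416 [-0.66766264 -0.27763426  6.32644303] [-0.0098984   0.1840573   0.02448446] 13.65
```

View pics/w7.png

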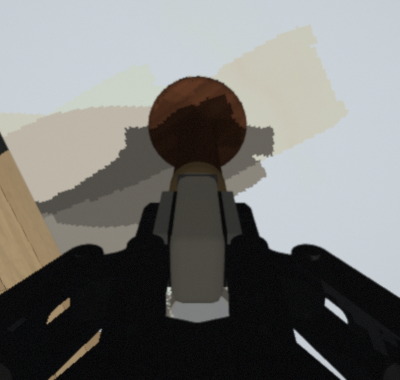

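move_arm(
  moves=[
    [[0,0,-0.01,0,0,0],[0,0,-0.03,0,0,0],[0,0,-0.05,0,0,0],[0,0,-0.05,0,0,0]],
  ],
)

```text
clock: 14.2
eef_pos: [435.1, -106.8, 199.2]
tool_rot: [-3.141, -0.003, -0.302]
force: [0.3, -0.1, -1.5]
width: 17.4
```

move_arm(
  moves=[
    [[0,0,-0.03,0,0,0],[0,0,-0.06,0,0,0],[0,0,-0.09,0,0,0],[0,0,-0.12,0,0,0],[0,0,-0.12,0,0,0],[0,0,-0.12,0,0,0]],
  ],
)

```text
clock: 14.95
eef_pos: [433.3, -106.7, 316.8]
tool_rot: [3.141, 0.002, -0.302]
force: [0.2, 0.0, 0.0]
width: 16.9
```

```bash
python3 - <<'E'
from h import *
st=ctrl.read_state();print(st['eef_pos'],st['tool_rot'],st['width'],st['force'],st['torque'],st['clock'])
im=get_image('wrist');cv2.imwrite('pics/w8.png',im['color'])
T=cam(im,st)
i2=get_image('scene');cv2.imwrite('pics/s8.png',i2['color'])
for n,i,t in(('wrist',im,T),('scene',i2,cam(i2))):
  for th in ('probe_body','probe_mark','probe_tip'):
    for q in models.place_of(n,th)[:1]: print(n,th,round(q['score'],2),np.round(q['uv'],1))
  for dz in (35.5,-39.5,-114.5):
    print(proj(i,t,st['eef_pos']+[0,0,dz-19]))
E
```

```text
[ 433.26499409 -106.66825954  316.78318154] [ 3.14125299e+00  2.02297629e-03 -3.02134781e-01] 16.88908341306575 [0.21340691 0.0107447  0.02246215] [ 0.0184331  -0.03197307  0.02303514] 14.95
wrist probe_body 0.72 [320.4 324.5]
wrist probe_mark 0.87 [316.3 261.9]
wrist probe_tip 0.82 [320.5 229.4]
[317.82122578 327.58702648]
[317.84774621 261.84382109]
[317.86086489 229.00639496]
scene probe_body 0.69 [396.  169.2]
scene probe_mark 0.71 [390.7 195.7]
scene probe_tip 0.52 [390.4 220.6]
[396.97508441 170.82935312]
[395.19476079 197.65261353]
[393.51300603 222.81365815]
```

View pics/w8.png

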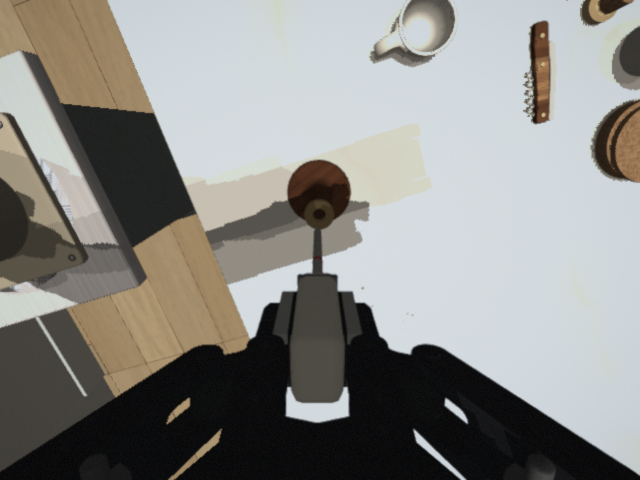

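View pics/s8.png

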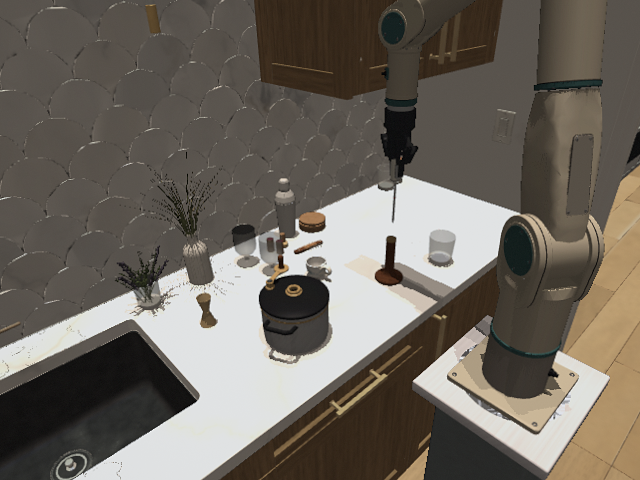

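```bash
python3 - <<'E'
from h import *
st=ctrl.read_state()
s=dict(st);s['eef_pos']=np.array([434.2,-106.7,317.5])
w=[]
for i in range(1,13):
    f=i/12;f=f*f*(3-2*f)*.6+.4*f;w.append((434.2+8.3*f+18*np.sin(np.pi*f),-106.7+347.7*f,317.5,-.302+.74*f))
rows(s,w)
im=cv2.imread('pics/s8.png');cv2.imwrite('pics/s8c.png',cv2.resize(im[140:240,350:450],None,fx=6,fy=6,interpolation=cv2.INTER_CUBIC))
E
```

```text
[[-0.0019,-0.0159,0,0,0,-0.033],[-0.0047,-0.039,0,0,0,-0.082],[-0.0087,-0.0679,0,0,0,-0.143],[-0.014,-0.1008,0,0,0,-0.214],[-0.0213,-0.1363,0,0,0,-0.29],[-0.0306,-0.1726,0,0,0,-0.37],[-0.0418,-0.2083,0,0,0,-0.45],[-0.0544,-0.242,0,0,0,-0.526],[-0.0672,-0.2727,0,0,0,-0.597],[-0.079,-0.2991,0,0,0,-0.658],[-0.0887,-0.3201,0,0,0,-0.707],[-0.0955,-0.3344,0,0,0,-0.74]]
```

View pics/s8c.png

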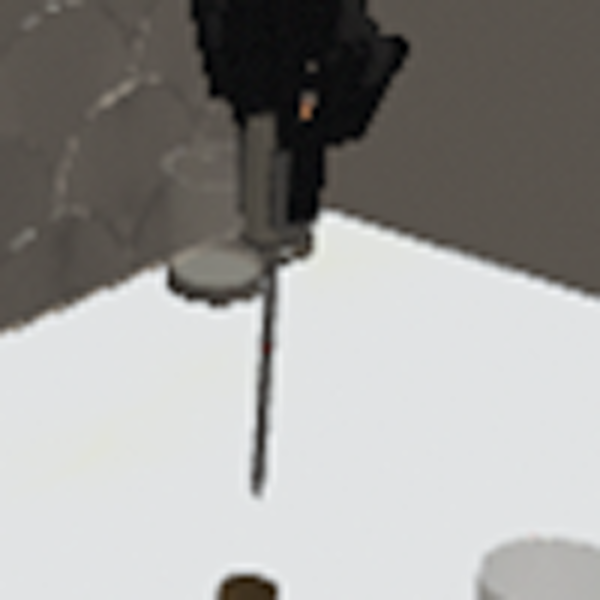

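move_arm(
  moves=[
    [[-0.0019,-0.0159,0,0,0,-0.033],[-0.0047,-0.039,0,0,0,-0.082],[-0.0087,-0.0679,0,0,0,-0.143],[-0.014,-0.1008,0,0,0,-0.214],[-0.0213,-0.1363,0,0,0,-0.29],[-0.0306,-0.1726,0,0,0,-0.37],[-0.0418,-0.2083,0,0,0,-0.45],[-0.0544,-0.242,0,0,0,-0.526],[-0.0672,-0.2727,0,0,0,-0.597],[-0.079,-0.2991,0,0,0,-0.658],[-0.0887,-0.3201,0,0,0,-0.707],[-0.0955,-0.3344,0,0,0,-0.74],[-0.0955,-0.3344,0,0,0,-0.74],[-0.0955,-0.3344,0,0,0,-0.74]],
  ],
)

```text
clock: 17.1
eef_pos: [442.5, 240.3, 317.8]
tool_rot: [3.141, 0.0, 0.437]
force: [-0.1, -0.2, -0.7]
width: 17.5
```

```bash
python3 - <<'E'
from h import *
st=ctrl.read_state();print(st['eef_pos'],st['tool_rot'],st['width'],st['force'],st['torque'],st['clock'])
im=get_image('wrist');cv2.imwrite('pics/w9.png',im['color']);T=cam(im,st);np.save('w9_T.npy',T)
i2=get_image('scene');cv2.imwrite('pics/s9.png',i2['color'])
cv2.imwrite('pics/w9c.png',cv2.resize(im['color'][170:300,260:380],None,fx=5,fy=5,interpolation=cv2.INTER_CUBIC)[:600])
cv2.imwrite('pics/s9c.png',cv2.resize(i2['color'][200:320,240:340],None,fx=5,fy=5,interpolation=cv2.INTER_CUBIC))
st2=dict(st)
for n,i,t in(('wrist',im,T),('scene',i2,cam(i2))):
  for th in ('probe_tip','port'):
    for q in models.place_of(n,th)[:1]: print(n,th,round(q['score'],2),np.round(q['uv'],1))
  for dz in (-58.5,-133.5): print(proj(i,t,st['eef_pos']+[0,0,dz]))
  print('port',proj(i,t,(442.5,241,138)))
E
```

```text
[442.49317654 240.30646263 317.77310819] [3.14076577e+00 4.94478279e-04 4.37029460e-01] 17.494546516225167 [-0.05221274 -0.20288278 -0.74010028] [ 0.0058582   0.00266702 -0.04630249] 17.1
wrist probe_tip 0.92 [317.4 229.4]
wrist port 0.61 [321.3 215.9]
[318.65820422 262.63569948]
[318.28750408 229.59305307]
port [318.46002896 215.69981135]
scene probe_tip 0.58 [290.7 268.7]
scene port 0.91 [293.3 289.4]
[291.59870537 244.06672912]
[293.45633042 272.32052622]
port [294.30759523 288.838567  ]
```

View pics/w9c.png

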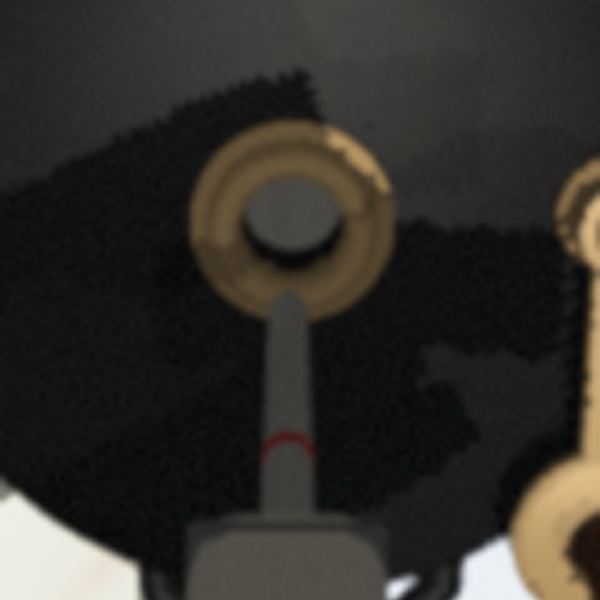

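View pics/s9c.png

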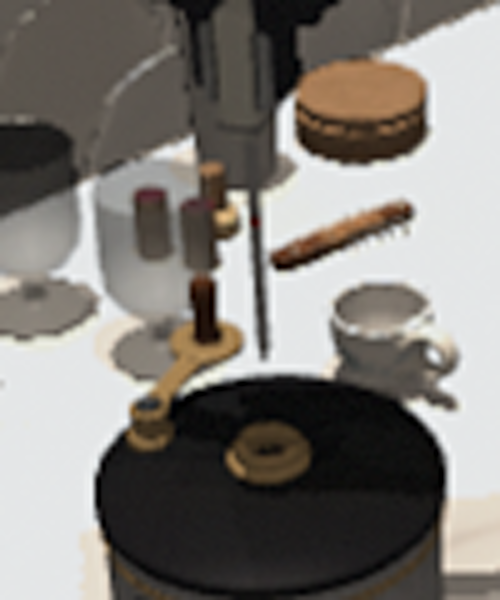

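```bash
python3 - <<'E'
from h import *
st=ctrl.read_state();im=get_image('wrist');T=np.load('w9_T.npy')
p=atz(im,T,(318.4,214.4),138);t=atz(im,T,(317.6,228.6),184.3)
m=atz(im,T,(260+287/5,170+440/5),317.8-58.5)
print(p,t,m)
Rt=R.from_euler('xyz',st['tool_rot'])
print('port-tip tool frame',Rt.inv().apply(p-t))
E
```

```text
[441.92175214 242.1024598  138.        ] [441.63221863 240.83276445 184.3       ] [440.52803598 242.70647797 259.3       ]
port-tip tool frame [ 0.79893897 -1.04139083 46.29971012]
```

move_arm(
  moves=[
    [[0.0008,-0.001,0.01,0,0,0],[0.0008,-0.001,0.025,0,0,0],[0.0008,-0.001,0.037,0,0,0],[0.0008,-0.001,0.037,0,0,0],[0.0008,-0.001,0.037,0,0,0]],
  ],
)

```text
clock: 18.08
eef_pos: [442.8, 242.6, 281.0]
tool_rot: [-3.141, -0.0, 0.438]
force: [-0.9, -0.1, -0.5]
width: 17.2
```

```bash
python3 - <<'E'
from h import *
st=ctrl.read_state();print(st['eef_pos'],st['tool_rot'],st['width'],st['force'],st['torque'],st['clock'])
im=get_image('wrist');cv2.imwrite('pics/w10.png',im['color']);T=cam(im,st);np.save('w10_T.npy',T)
i2=get_image('scene');cv2.imwrite('pics/s10.png',i2['color'])
cv2.imwrite('pics/w10c.png',cv2.resize(im['color'][170:270,270:370],None,fx=6,fy=6,interpolation=cv2.INTER_CUBIC)[:600])
cv2.imwrite('pics/s10c.png',cv2.resize(i2['color'][225:315,250:340],None,fx=6,fy=6,interpolation=cv2.INTER_CUBIC))
for n,i,t in(('wrist',im,T),('scene',i2,cam(i2))):
  for th in ('probe_tip','port','probe_mark'):
    for q in models.place_of(n,th)[:1]: print(n,th,round(q['score'],2),np.round(q['uv'],1))
  for dz in (-58.5,-133.5): print(proj(i,t,st['eef_pos']+[0,0,dz]))
  print('port',proj(i,t,(442.5,241,138)))
E
```

```text
[442.76699117 242.55008626 280.97311531] [-3.14136539e+00 -1.93448383e-04  4.38207008e-01] 17.199488609065128 [-0.89880795 -0.14026436 -0.49650448] [ 0.01341445 -0.00727904 -0.00178762] 18.075
wrist port 0.64 [316.6 228.7]
wrist probe_mark 0.76 [318.8 260. ]
[318.59328379 262.73081677]
[318.17500765 229.76075715]
port [317.0609281 228.2250371]
scene probe_tip 0.74 [292.4 284.8]
scene port 0.65 [294.  286.4]
scene probe_mark 0.86 [287.4 256.2]
[291.678168   258.53760257]
[293.50375738 285.77329051]
port [294.30759523 288.838567  ]
```

View pics/w10c.png

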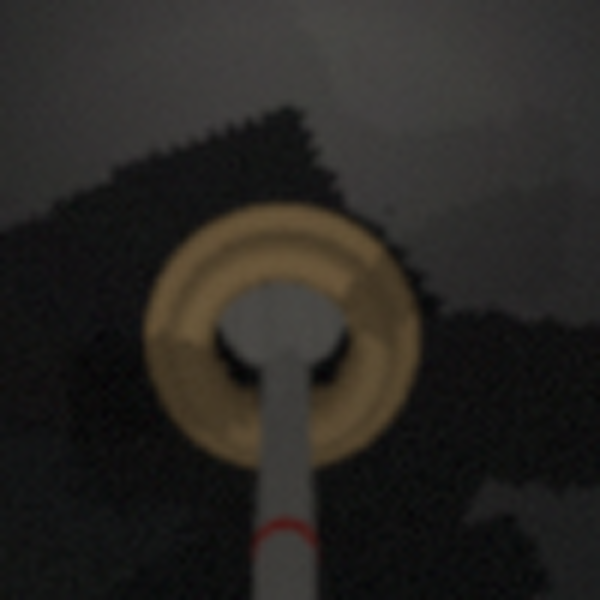

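View pics/s10c.png

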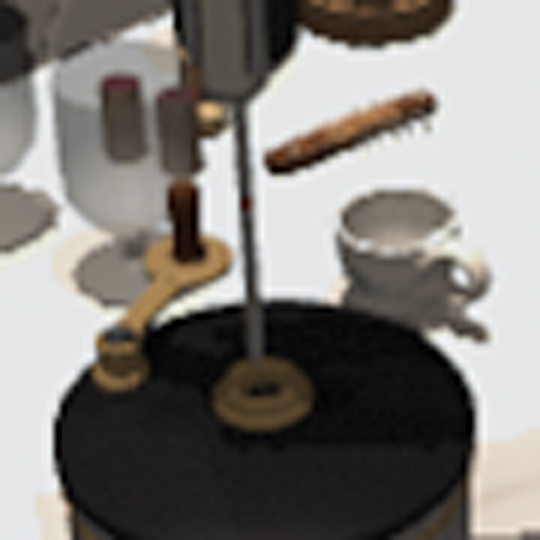

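move_arm(
  moves=[
    [[-0.0006,0.0006,0,0,0,0],[-0.0006,0.0006,0.006,0,0,0],[-0.0006,0.0006,0.014,0,0,0],[-0.0006,0.0006,0.022,0,0,0],[-0.0006,0.0006,0.03,0,0,0],[-0.0006,0.0006,0.03,0,0,0],[-0.0006,0.0006,0.03,0,0,0]],
  ],
)

```text
clock: 19.35
eef_pos: [442.5, 241.7, 251.0]
tool_rot: [-3.141, -0.0, 0.438]
force: [0.3, 0.1, -0.3]
width: 17.3
```

```bash
python3 - <<'E'
from h import *
st=ctrl.read_state();print(st['eef_pos'],st['tool_rot'],st['width'],st['force'],st['torque'],st['clock'])
im=get_image('wrist');T=cam(im,st);np.save('w11_T.npy',T)
i2=get_image('scene')
cv2.imwrite('pics/w11c.png',cv2.resize(im['color'][190:290,270:370],None,fx=6,fy=6,interpolation=cv2.INTER_CUBIC)[:600])
cv2.imwrite('pics/s11c.png',cv2.resize(i2['color'][225:315,250:340],None,fx=6,fy=6,interpolation=cv2.INTER_CUBIC))
# where stem axis at z=138 projects
for n,i,t in(('wrist',im,T),('scene',i2,cam(i2))): print(n,proj(i,t,[*st['eef_pos'][:2],138]),proj(i,t,st['eef_pos']-[0,0,58.2]))
E
```

```text
[442.46122752 241.68316361 250.99007602] [-3.14148444e+00 -1.94302541e-04  4.38155020e-01] 17.287917658207235 [ 0.25771793  0.12715885 -0.338049  ] [0.00977415 0.03447993 0.03037806] 19.35
wrist [318.26700061 236.99999452] [318.59548716 262.89623478]
scene [294.09422827 288.96911157] [292.79630246 269.46557278]
```

View pics/w11c.png

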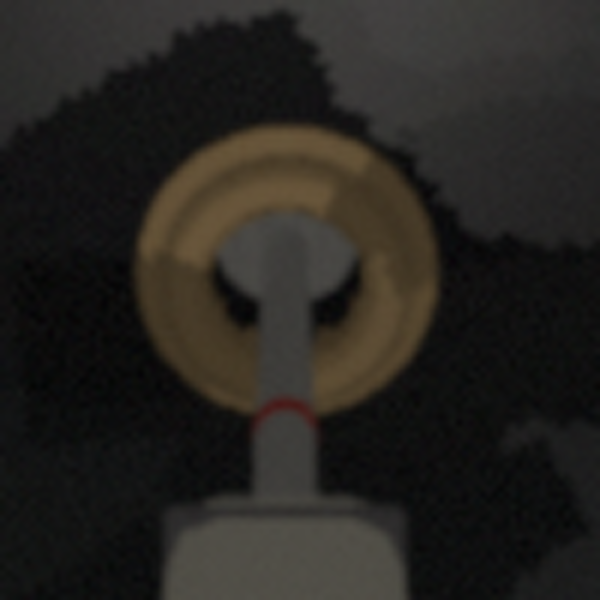

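View pics/s11c.png

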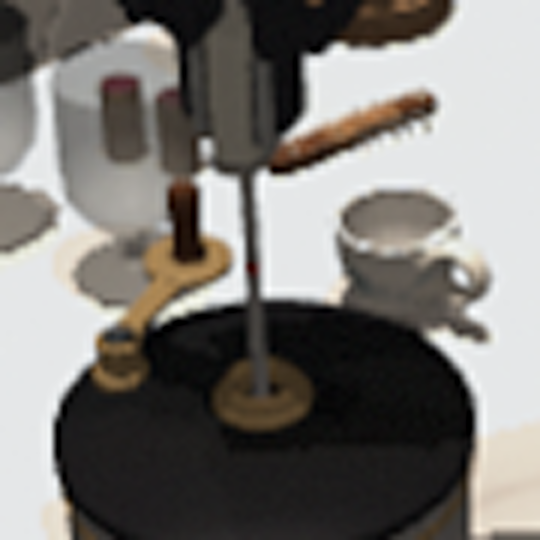

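move_arm(
  moves=[
    [[0,0,0.007,0,0,0],[0,0,0.015,0,0,0],[0,0,0.023,0,0,0],[0,0,0.031,0,0,0],[0,0,0.039,0,0,0],[0,0,0.046,0,0,0],[0,0,0.051,0,0,0],[0,0,0.0545,0,0,0],[0,0,0.0545,0,0,0],[0,0,0.0545,0,0,0]],
  ],
)

```text
clock: 20.7
eef_pos: [442.6, 241.6, 196.6]
tool_rot: [3.142, -0.0, 0.438]
force: [0.5, -0.2, 0.2]
width: 17.6
```

```bash
python3 - <<'E'
from h import *
st=ctrl.read_state();print(st['eef_pos'],st['tool_rot'],st['width'],st['force'],st['torque'],st['clock'])
im=get_image('wrist');T=cam(im,st);np.save('w12_T.npy',T)
i2=get_image('scene');cv2.imwrite('pics/w12.png',im['color'])
cv2.imwrite('pics/w12c.png',cv2.resize(im['color'][210:310,270:370],None,fx=6,fy=6,interpolation=cv2.INTER_CUBIC)[:600])
cv2.imwrite('pics/s12c.png',cv2.resize(i2['color'][255:305,265:325],None,fx=12,fy=12,interpolation=cv2.INTER_CUBIC))
for n,i,t in(('wrist',im,T),('scene',i2,cam(i2))): print(n,proj(i,t,[*st['eef_pos'][:2],138]),proj(i,t,st['eef_pos']-[0,0,58.2]))
for th in ('probe_mark','port'):
  for n in('wrist','scene'):
    for q in models.place_of(n,th)[:1]: print(n,th,round(q['score'],2),np.round(q['uv'],1))
E
```

```text
[442.57019004 241.61467228 196.63321528] [ 3.14159025e+00 -4.90400904e-04  4.37951819e-01] 17.57647510514163 [ 0.54124884 -0.22854449  0.21712051] [ 0.0398141  -0.02740698 -0.03203777] 20.7
wrist [318.56394319 262.63183834] [318.56732456 262.88614885]
scene [294.08657827 288.9368835 ] [294.07657989 288.78681579]
wrist probe_mark 0.56 [317.8 262.4]
wrist port 0.62 [317.4 264.4]
scene port 0.89 [293.  290.1]
```

View pics/w12c.png

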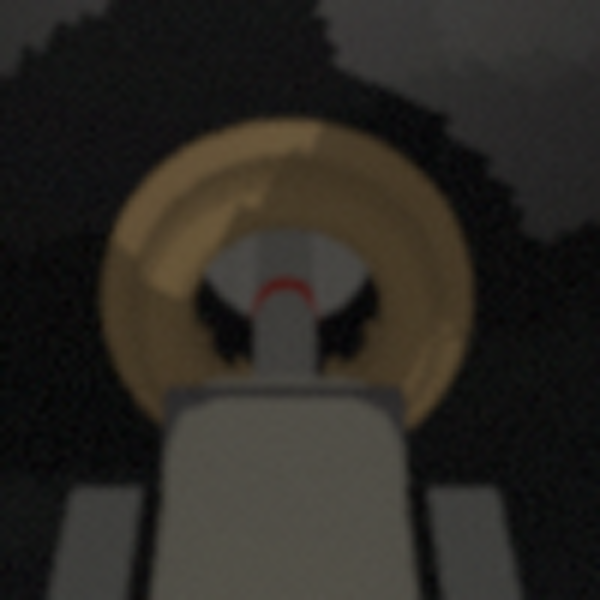

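View pics/s12c.png

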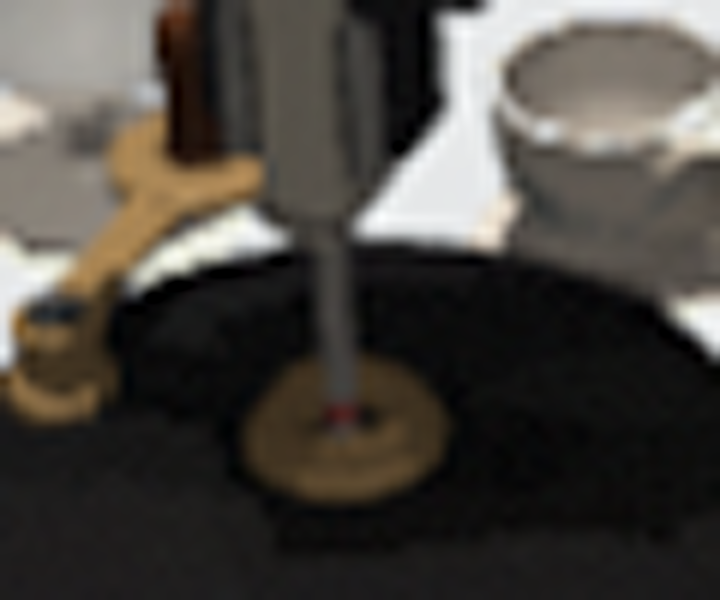

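move_arm(
  moves=[
    [[0,0,0,0,0,0],[0,0,0,0,0,0],[0,0,0,0,0,0],[0,0,0,0,0,0]],
  ],
)

```text
clock: 21.5
eef_pos: [442.4, 241.5, 196.4]
tool_rot: [-3.142, -0.0, 0.438]
force: [0.5, -0.1, -0.7]
width: 17.7
```

```bash
python3 - <<'E'
from h import *
st=ctrl.read_state();print(st['eef_pos'],st['tool_rot'],st['width'],st['force'],np.abs(st['qd']).max(),st['clock'])
print(job.finish_job())
E
```

```text
[442.41126145 241.52795042 196.41441353] [-3.14156589e+00 -2.13274031e-05  4.37966548e-01] 17.7031643343499 [ 0.45745699 -0.14605589 -0.6851141 ] 0.0019830470563321333 21.5
the job is handed in; nothing more can be done
None
```

The job is handed in at 21.5 s of the 72 s allowed, with the gripper still holding the thermometer upright in the port. I swung the cover about a quarter turn counter-clockwise using the knob. I then drew the thermometer straight up out of its stand and lowered the stem through the open port until the red mark was level with the brass rim.

**Last checks**
- **Red mark:** the pose puts it within about 1 mm of the rim height. The wrist and scene pictures both show it at the centre of the port mouth.
- **Centring:** the wrist picture puts the stem within about 0.5 mm of the port axis. The scene picture suggests about 1.4 mm off to one side; the two disagree slightly, but about 7 mm is free around the stem.
- **Contact and stillness:** the measured force was about 1 N, which is noise level, so nothing suggests the stem touched anything. Tool tilt was under 0.001 rad in the last reading, the grip was 17.7 mm wide, and the arm was still.
- **Cup, glasses and jigger:** I felt no contact with any of them at any point, but I did not measure their positions again at the end.

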